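# Find and release the latched key of a switch box

## Task

One of the four keys on the white switch box was left latched down. With the fingertips tap each key lightly, in order from the leftmost to the rightmost as seen from the robot, without releasing the latched one yet; then press the latched key right down and let go, so that it springs up and all four keys stand up. While looking for it do not press any of the other keys right down, and leave the vial, beaker and petri dish where they are.

Things in the scene. Friction and masses are not known exactly. Their poses are not given: they have to be found in the camera images.
- box: White plastic switch box, fixed to the desk, 110 mm deep (x) by 216 mm wide (y) by 40 mm high, with a black surround and four grey keys in one row on its flat top. Origin: centre of its underside, on the desk; x points from its front edge (with the blank paper strip) to its back, away from the robot, y to the left along the key row, z up. Its yaw varies by up to 0.3 rad.
- key_1_top (a point): Centre of the top face of the leftmost key (36 mm along the box's x, 30 mm along its y; the keys are 46 mm apart, 16 mm between caps). It moves with the key: 58 mm above the desk when the key is up, 52 mm when latched, 48 mm when fully down.
- key_1 (a joint): How far the leftmost key is down, in m: 0 = up, 0.006 = latched down, 0.010 = stop. Spring return: a finger needs about 2 N to start a key moving from the up position, 3 N to hold it 2 mm down, 5.5 N at 6 mm and 8 N at the stop. The latched key does not yield to less than about 5 N; pressed on to about 8 mm or more it is unlatched, and springs up when let go.
- key_2_top (a point): Centre of the top face of the second key (36 mm along the box's x, 30 mm along its y; the keys are 46 mm apart, 16 mm between caps). It moves with the key: 58 mm above the desk when the key is up, 52 mm when latched, 48 mm when fully down.
- key_2 (a joint): How far the second key is down, in m: 0 = up, 0.006 = latched down, 0.010 = stop. Spring return: a finger needs about 2 N to start a key moving from the up position, 3 N to hold it 2 mm down, 5.5 N at 6 mm and 8 N at the stop. The latched key does not yield to less than about 5 N; pressed on to about 8 mm or more it is unlatched, and springs up when let go.
- key_3_top (a point): Centre of the top face of the third key (36 mm along the box's x, 30 mm along its y; the keys are 46 mm apart, 16 mm between caps). It moves with the key: 58 mm above the desk when the key is up, 52 mm when latched, 48 mm when fully down.
- key_3 (a joint): How far the third key is down, in m: 0 = up, 0.006 = latched down, 0.010 = stop. Spring return: a finger needs about 2 N to start a key moving from the up position, 3 N to hold it 2 mm down, 5.5 N at 6 mm and 8 N at the stop. The latched key does not yield to less than about 5 N; pressed on to about 8 mm or more it is unlatched, and springs up when let go.
- key_4_top (a point): Centre of the top face of the rightmost key (36 mm along the box's x, 30 mm along its y; the keys are 46 mm apart, 16 mm between caps). It moves with the key: 58 mm above the desk when the key is up, 52 mm when latched, 48 mm when fully down.
- key_4 (a joint): How far the rightmost key is down, in m: 0 = up, 0.006 = latched down, 0.010 = stop. Spring return: a finger needs about 2 N to start a key moving from the up position, 3 N to hold it 2 mm down, 5.5 N at 6 mm and 8 N at the stop. The latched key does not yield to less than about 5 N; pressed on to about 8 mm or more it is unlatched, and springs up when let go.
- catch (a joint): The hidden catch inside the box that holds the one latched key down (it does not tell which), in m: 0 = holding, more than 0.0015 = let go (it then stays so).
- vial: Small capped glass vial, 22 mm across, 58 mm high, standing loose to the left of the box. Origin: centre of its underside.
- beaker: Small glass beaker, 52 mm across, 64 mm high, standing loose to the right of the box. Origin: centre of its underside.
- petri: Petri dish with lid, 65 mm across, 15 mm high, lying loose in front of the box. Origin: centre of its underside.
There are look-alikes about, which are no part of the job. Leave any red look-alike of the box alone.

How it is judged:
By the outcome, as a careful person would: the job done as asked, in the order asked, and still so for the second after the job is handed in, with the robot touching nothing.
It also fails if it takes over 48 s, if anything falls off the work surface, if the arm or the gripper's body presses on something with over 40 N, if the wrist force passes 120 N, or if a joint passes its speed limit or range.

## Robot

A 6-joint arm with a two-finger parallel gripper is mounted at the origin on a cart in front of the work surface, level with it; the furniture and walls round the work are solid. World frame = base frame: x ahead of the robot, y to its left, z up, the work surface at z = 0. Lengths are in m, angles in rad, forces in N, time in s.
With the tool pointing down it reaches from about 0.325 to 0.85 m from the base axis. Payload 4.4 kg.
Tool frame: the origin (TCP) lies at the very end of the fingers, on their centre line; the grasp point (between the pads) lies 19 mm behind it (r.grip_point_offset is the z of the grasp point in the tool frame, in m); z points along the fingers, y is the direction in which the jaws open and shut (so a half turn about z gives the same grasp; the last joint's range is limited). The gripper opens to 94 mm and grips with 3 to 60 N. Pads are 16 mm wide; open, the fingers measure 119 mm over their backs; the gripper's body (75 mm by 177 mm) begins 78 mm behind the grasp point.
Start: joints at [-1.371, 0.207, 1.542, -0, 1.393, -0.15], TCP at [0.198, -0.54, 0.205] pointing down, gripper open.
Joint ranges: [-2.73, 2.73], [-0.86, 2.22], [0.23, 2.46], [-1.11, 4.25], [0.08, 2.63], [-2.82, 2.82]. Speed limits (rad/s): [2.79, 2.79, 3.14, 3.14, 3.14, 3.14].

## Interface

Orientations are given as a 3x3 rotation matrix whose columns are the frame's x, y, z axes.
In Python, from workcell import readout, grab_frame, ticket, r gives the robot as it stands. The module is installed in compiled form; this text tells all that it offers.
- The arm moves only by the shell command python3 -m jog 'ROWS' [OPENING]. ROWS is JSON, a list of rows, each an object with "travel": the shift along the world's x, y, z in cm, a list of three; "twist": the turn about the world's z in rad. A call has 1 to 8 rows; each row is the pose to reach, as a shift and turn from the pose commanded when the call began; what a row does not reach only later rows make up. A row lasts 1/8 s, in which the tool goes at most 62.5 mm and 10.7 degrees, less where a joint would pass 70% of its speed; a pose out of reach is approached as far as the arm can. A call with a gripper value outside its range is refused whole. OPENING is the opening, from -1 (shut) to 1 (fully open), set as the call begins (- or left out, the last holds). The fingers move at their own pace and stop on an object; the grip force is fixed at half the most. Time passes only in rows, so rows that repeat a pose let the fingers close. It gives the time, the measured TCP pose, the force and the opening at its end, in the units of the state.
- readout.sense(): the state, without advancing time (a new reading comes with each control period).
- grab_frame(name): name is "side" or "top" or "wrist"; returns a dict with "frame" (420x560x3 uint8, red, green, blue), "fov_y" (degrees; the focal length in pixels is half the picture's height over the tangent of half this angle, whatever the lens; pixels are square), "cx", "cy" (the principal point, pixels), "R" (3x3) and "t" (3): a world point X has camera coordinates R X + t. Camera axes: x right, y down, z forward; pixel columns grow to the right and rows downward; lengths in m; the calibration is good to about 2 mm. A picture is of the moment at which its call begins. There is no depth.
- ticket.hand_in(): hands the job in, once; it reports no verdict.
The state is a dict: "time_s": time; "joint_positions": joint angles; "dq": joint speeds; "joint_efforts": joint torques, N m; "tool_pos": TCP position; "orientation": TCP orientation; "wrist_force": force on the tool from outside, world axes, zero at the start; "moment": the same for the moment, N m; "finger_gap": finger opening in m.
Only numpy, scipy, OpenCV 4.12 (cv2) and the standard library are available. Lean on these libraries where they do the work, as an engineer would, in place of code of your own. Each camera call takes 0.05 s, during which the arm holds its last target. There are 200 camera calls.

## Working session

There is one attempt and no reset: what is moved stays moved. The work goes in short steps, Python scripts to look and compute and a shell command to move; the robot and the scene stay as the last step left them, time stands still between calls to the robot, and variables do not carry over. Pictures are saved under pics/ and viewed, about 8 in all and at most 12, crops included, and the job is handed in when it is done.

```bash
mkdir -p pics
cat > h.py <<'E'
import numpy as np,cv2
from workcell import readout,grab_frame,ticket,r
def snap(n,f):
    d=grab_frame(n);cv2.imwrite(f,cv2.cvtColor(d["frame"],cv2.COLOR_RGB2BGR));return d
def K(d):
    f=210/np.tan(np.radians(d["fov_y"])/2);return np.array([[f,0,d["cx"]],[0,f,d["cy"]],[0,0,1]])
def proj(d,X):
    p=K(d)@(np.array(d["R"])@np.array(X)+np.array(d["t"]));return p[:2]/p[2]
def ray(d,uv,z):
    R=np.array(d["R"]);c=-R.T@np.array(d["t"]);v=R.T@np.linalg.inv(K(d))@np.array([*uv,1.]);return c+v*(z-c[2])/v[2]
E
python3 - <<'E'
from h import *
import pickle
D={n:snap(n,f"pics/{n}0.png") for n in("top","side")}
pickle.dump(D,open("D.pkl","wb"))
for n,d in D.items(): print(n,d["fov_y"],(-np.array(d["R"]).T@np.array(d["t"])).round(3))
print(readout.sense())
E
```

```text
top 54.01651908275708 [ 0.349 -0.128  0.896]
side 45.356685522773304 [0.42  0.706 0.436]
{'time_s': 0.1, 'joint_positions': array([-1.37048667e+00,  2.07321380e-01,  1.54277687e+00, -2.18203210e-05,
        1.39349408e+00, -1.50485406e-01]), 'dq': array([ 1.12111194e-04, -6.68562146e-04, -3.40899628e-03, -7.20397412e-04,
        1.74278630e-03, -2.36956463e-05]), 'joint_efforts': array([ 1.74871943e-04, -3.71865070e+01, -2.82293361e+01,  7.00099301e-02,
        3.11923795e-02, -5.52627682e-05]), 'tool_pos': array([ 0.1974424 , -0.53927915,  0.20443076]), 'orientation': array([[ 9.39098519e-01,  3.43647778e-01, -4.18930611e-04],
       [ 3.43647921e-01, -9.39096525e-01,  1.95542227e-03],
       [ 2.78560237e-04, -1.98029879e-03, -9.99998000e-01]]), 'wrist_force': array([-1.15322872, -0.50735395,  0.32586288]), 'moment': array([-0.01865076,  0.00462284, -0.00830144]), 'finger_gap': 0.09387018578147571}
```

View pics/top0.png

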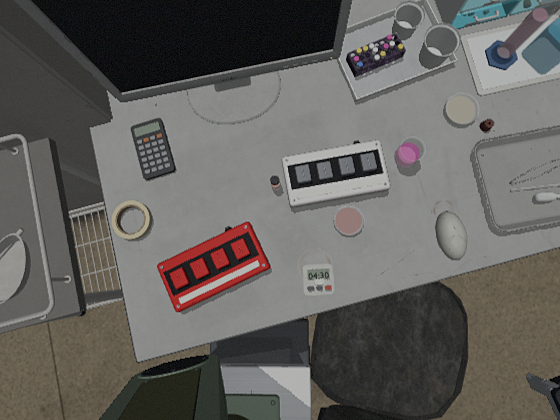

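View pics/side0.png

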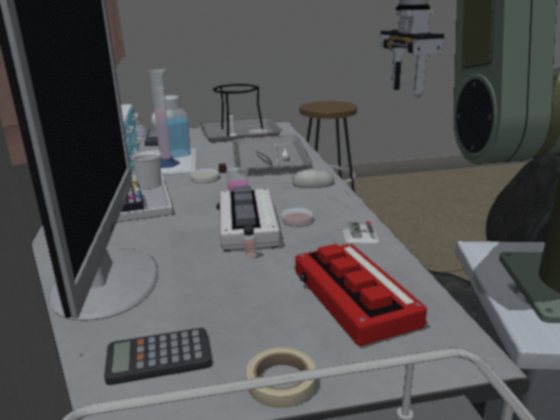

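The white box is at (335,173) in the top picture, with its paper strip on the near side. Around it are the vial (275,183), the beaker with pink content (409,152) and the petri dish (348,221). The red look-alike at (215,265) stays untouched. Other things that could be confused with these are the beige dish (460,109), the calculator (153,148) and the timer (318,278). I choose the white box and check it in a close crop.

```bash
cat > m.py <<'E'
from h import *
import pickle
D=pickle.load(open("D.pkl","rb"));d=D["top"]
g=cv2.cvtColor(d["frame"],cv2.COLOR_RGB2GRAY)
m=((g>185)).astype(np.uint8);m[:130]=0;m[215:]=0;m[:,:270]=0;m[:,395:]=0
n,l,s,c=cv2.connectedComponentsWithStats(m);i=1+np.argmax(s[1:,4])
rc=cv2.minAreaRect(cv2.findContours((l==i).astype(np.uint8),0,2)[0][0]);B=cv2.boxPoints(rc);print(s[i],B.tolist())
W=np.array([ray(d,p,.04) for p in B]);print(W.round(4))
c=W.mean(0);e=[W[1]-W[0],W[2]-W[1]];print("ctr",c,[np.linalg.norm(v) for v in e])
v=max(e,key=np.linalg.norm);v=v*np.sign(v[1]);yaw=np.arctan2(-v[0],v[1]);print("yaw",yaw)
ux=np.array([np.cos(yaw),np.sin(yaw),0]);uy=np.array([-np.sin(yaw),np.cos(yaw),0])
im=cv2.cvtColor(d["frame"],cv2.COLOR_RGB2BGR)
im=cv2.resize(im[125:240,260:430],None,fx=4.5,fy=4.5,interpolation=cv2.INTER_CUBIC)
for k in range(4):
    best=c*[1,1,0]+uy*(69-46*k)/1000
    print("key",k+1,best.round(4))
for a,b in [(-1,-1),(-1,1),(1,1),(1,-1)]:
    u=proj(d,c*[1,1,0]+ux*a*.055+uy*b*.108+[0,0,.04]);cv2.circle(im,tuple(((u-[260,125])*4.5).astype(int)),4,(0,0,255),1)
cv2.imwrite("pics/crop1.png",im)
for n,p,z in(("vial",(275,180),.058),("beaker",(409,149),.06),("petri",(348,220),.015)):print(n,ray(d,p,z).round(3))
E
python3 m.py
```

```text
[381 158   4  15  15] [[380.2941589355469, 158.17649841308594], [381.0000305175781, 158.00001525878906], [384.4706115722656, 171.8823699951172], [383.7647399902344, 172.05885314941406]]
[[ 0.5808 -0.3143  0.04  ]
 [ 0.5811 -0.3158  0.04  ]
 [ 0.5509 -0.3217  0.04  ]
 [ 0.5505 -0.3202  0.04  ]]
ctr [ 0.56583516 -0.3180013   0.04      ] [np.float64(0.001539499106319977), np.float64(0.030820777659926954)]
yaw -1.376817516292155
key 1 [ 0.6335 -0.3047  0.    ]
key 2 [ 0.5884 -0.3136  0.    ]
key 3 [ 0.5433 -0.3224  0.    ]
key 4 [ 0.4981 -0.3313  0.    ]
vial [ 0.532 -0.092  0.058]
beaker [ 0.594 -0.37   0.06 ]
petri [ 0.452 -0.246  0.015]
```

View pics/crop1.png

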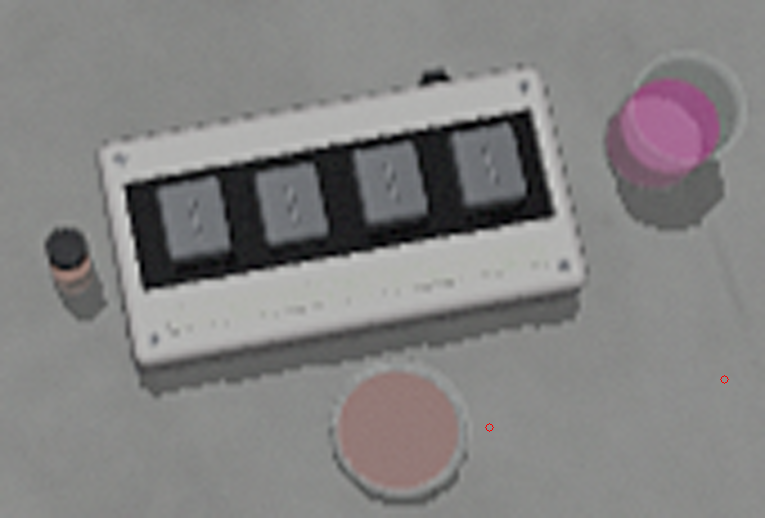

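```bash
cat > m2.py <<'E'
from h import *
import pickle
from scipy.optimize import least_squares
d=pickle.load(open("D.pkl","rb"))["top"]
px=lambda L:np.array(L,float)/4.5+[260,125]
kp=px([(195,217),(291,203),(391,181),(490,163)]);W=np.array([ray(d,p,.057) for p in kp]);print(W.round(4),np.linalg.norm(np.diff(W,axis=0),axis=1).round(4))
v=W[0]-W[3];yaw=np.arctan2(-v[0],v[1]);print("yaw",yaw)
C=np.array([ray(d,p,.04) for p in px([(103,145),(533,68),(580,268),(140,350)])]);print("corners",C.round(4),np.linalg.norm(C-np.roll(C,1,0),axis=1).round(4))
v=C[0]-C[1];print("yaw top edge",np.arctan2(-v[0],v[1]))
E
python3 m2.py
```

```text
[[ 0.5462 -0.1507  0.057 ]
 [ 0.5523 -0.195   0.057 ]
 [ 0.5621 -0.2412  0.057 ]
 [ 0.57   -0.2869  0.057 ]] [0.0448 0.0472 0.0463]
yaw 0.17299565303719747
corners [[ 0.5859 -0.1079  0.04  ]
 [ 0.6206 -0.3121  0.04  ]
 [ 0.5236 -0.3297  0.04  ]
 [ 0.4868 -0.1246  0.04  ]] [0.1005 0.2071 0.0986 0.2083]
yaw top edge 0.16821039904970997
```

```bash
python3 -m jog '[{"travel":[4,4.5,0],"twist":-0.06},{"travel":[8,9,0],"twist":-0.12},{"travel":[12,13.5,0],"twist":-0.178},{"travel":[16,18,0],"twist":-0.178},{"travel":[20,22.5,0],"twist":-0.178},{"travel":[24,27,0],"twist":-0.178},{"travel":[28,31.5,-2],"twist":-0.178},{"travel":[32,35.5,-4],"twist":-0.178}]' -1 && python3 -m jog '[{"travel":[2.8,3.4,-5],"twist":0},{"travel":[2.8,3.4,-6.5],"twist":0},{"travel":[2.8,3.4,-6.5],"twist":0}]'
python3 - <<'E'
from h import *
import pickle
d=snap("wrist","pics/w1.png");pickle.dump(d,open("w1.pkl","wb"))
s=readout.sense();print(s["tool_pos"],s["orientation"],s["wrist_force"],s["finger_gap"],d["fov_y"])
for k in [(.5458,-.1505),(.5537,-.1958),(.5617,-.2412),(.5696,-.2865)]:print(proj(d,[*k,.058]))
E
```

```text
time_s: 1.1
tool_pos: [0.5187, -0.1833, 0.1651]
orientation: [[0.985, 0.172, 0.001], [0.172, -0.985, -0.0], [0.0, 0.001, -1.0]]
wrist_force: [0.6, -0.1, -0.0]
finger_gap: 0.0174
time_s: 1.48
tool_pos: [0.5437, -0.1505, 0.0984]
orientation: [[0.985, 0.172, -0.005], [0.172, -0.985, 0.001], [-0.004, -0.002, -1.0]]
wrist_force: [0.4, 0.1, 0.9]
finger_gap: 0.0006
[ 0.54484166 -0.15169963  0.10020318] [[ 9.85220293e-01  1.71286938e-01 -1.32614017e-03]
 [ 1.71287068e-01 -9.85221163e-01 -1.61231402e-05]
 [-1.30930305e-03 -2.11265817e-04 -9.99999121e-01]] [ 0.89397266 -1.10020463 -0.41474395] 0.000621349275777621 60.66175617833631
[283.36565484 230.38121929]
[355.46385024 230.52533865]
[427.81246851 230.54835851]
[500.0286143  230.69266669]
```

View pics/w1.png

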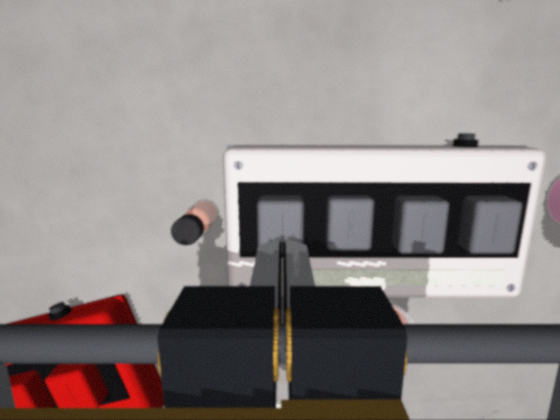

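Key 1 is under the closed fingers in the wrist view at (281,225). Keys 2 to 4 are at (351,222), (421,223) and (491,223), 0 to 9 px from the predictions, so a few mm at most. I nudge +2 mm in x and tap key 1.

```bash
python3 -m jog '[{"travel":[0.2,0.1,-3],"twist":0},{"travel":[0.2,0.1,-3.9],"twist":0},{"travel":[0.2,0.1,-4.1],"twist":0},{"travel":[0.2,0.1,-4.1],"twist":0}]'; python3 -m jog '[{"travel":[0,0,-0.1],"twist":0},{"travel":[0,0,-0.2],"twist":0},{"travel":[0,0,-0.2],"twist":0}]'; python3 -c "
from h import *
s=readout.sense();print(s['tool_pos'],s['wrist_force'])"
```

```text
time_s: 2.02
tool_pos: [0.5482, -0.1509, 0.0607]
orientation: [[0.985, 0.171, 0.002], [0.171, -0.985, -0.001], [0.002, 0.001, -1.0]]
wrist_force: [-0.4, 0.5, 1.0]
finger_gap: 0.0006
time_s: 2.4
tool_pos: [0.5481, -0.1502, 0.058]
orientation: [[0.985, 0.172, 0.001], [0.172, -0.985, -0.001], [0.001, 0.001, -1.0]]
wrist_force: [-0.7, 0.1, 2.6]
finger_gap: 0.0004
[ 0.54808501 -0.15020833  0.05803742] [-0.69237486  0.1235046   2.5893644 ]
```

```bash
python3 -m jog '[{"travel":[0,0,-0.15],"twist":0},{"travel":[0,0,-0.15],"twist":0}]';  python3 -m jog '[{"travel":[0,0,0],"twist":0},{"travel":[0,0,0],"twist":0}]'
```

```text
time_s: 2.65
tool_pos: [0.5481, -0.1502, 0.0563]
orientation: [[0.985, 0.172, 0.001], [0.172, -0.985, -0.001], [0.001, 0.001, -1.0]]
wrist_force: [-0.5, 0.1, 3.2]
finger_gap: 0.001
time_s: 2.9
tool_pos: [0.5481, -0.1502, 0.0563]
orientation: [[0.985, 0.172, 0.001], [0.172, -0.985, -0.001], [0.001, 0.001, -1.0]]
wrist_force: [1.2, -0.7, 2.9]
finger_gap: 0.0002
```

Key 1 is up: 3 N at 1.7 mm down. Next is key 2.

```bash
python3 -m jog '[{"travel":[0,0,2],"twist":0},{"travel":[0.8,-4.45,2],"twist":0},{"travel":[0.8,-4.45,2],"twist":0},{"travel":[0.8,-4.45,0.5],"twist":0},{"travel":[0.8,-4.45,0.2],"twist":0},{"travel":[0.8,-4.45,0.1],"twist":0},{"travel":[0.8,-4.45,0],"twist":0},{"travel":[0.8,-4.45,0],"twist":0}]';python3 -m jog '[{"travel":[0,0,0],"twist":0},{"travel":[0,0,0],"twist":0}]'
```

```text
time_s: 3.9
tool_pos: [0.5558, -0.1943, 0.0562]
orientation: [[0.985, 0.172, 0.0], [0.172, -0.985, -0.0], [0.0, 0.0, -1.0]]
wrist_force: [0.5, 0.8, 0.2]
finger_gap: 0.0006
time_s: 4.15
tool_pos: [0.5557, -0.1946, 0.0562]
orientation: [[0.985, 0.172, 0.0], [0.172, -0.985, -0.0], [0.0, 0.0, -1.0]]
wrist_force: [0.2, 0.6, -0.2]
finger_gap: 0.0004
```

At 56.2 mm there is no force, so key 2 is probably the latched one. I go down to touch it gently.

```bash
python3 -m jog '[{"travel":[0,0,-0.2],"twist":0},{"travel":[0,0,-0.35],"twist":0},{"travel":[0,0,-0.4],"twist":0},{"travel":[0,0,-0.4],"twist":0}]';python3 -m jog '[{"travel":[0,0,-0.03],"twist":0},{"travel":[0,0,-0.03],"twist":0}]'
```

```text
time_s: 4.65
tool_pos: [0.5555, -0.1945, 0.0521]
orientation: [[0.985, 0.172, -0.0], [0.172, -0.985, 0.0], [-0.0, -0.0, -1.0]]
wrist_force: [-1.3, 0.5, 2.0]
finger_gap: 0.0004
time_s: 4.9
tool_pos: [0.5556, -0.1945, 0.052]
orientation: [[0.985, 0.172, -0.0], [0.172, -0.985, -0.0], [-0.0, 0.0, -1.0]]
wrist_force: [-1.4, 1.8, 5.8]
finger_gap: 0.0008
```

Key 2 resists firmly at 52.0 mm, so it is the latched one. I back off and tap key 3.

```bash
python3 -m jog '[{"travel":[0,0,2.4],"twist":0},{"travel":[0.8,-4.45,2.4],"twist":0},{"travel":[0.8,-4.45,2.4],"twist":0},{"travel":[0.8,-4.45,0.95],"twist":0},{"travel":[0.8,-4.45,0.6],"twist":0},{"travel":[0.8,-4.45,0.5],"twist":0},{"travel":[0.8,-4.45,0.4],"twist":0},{"travel":[0.8,-4.45,0.4],"twist":0}]';python3 -m jog '[{"travel":[0,0,0],"twist":0},{"travel":[0,0,0],"twist":0}]'
```

```text
time_s: 5.9
tool_pos: [0.5633, -0.2383, 0.0557]
orientation: [[0.985, 0.172, -0.001], [0.172, -0.985, 0.001], [-0.001, -0.001, -1.0]]
wrist_force: [-2.0, 0.7, 3.1]
finger_gap: 0.0008
time_s: 6.15
tool_pos: [0.5638, -0.2387, 0.0558]
orientation: [[0.985, 0.172, 0.0], [0.172, -0.985, 0.0], [0.0, -0.0, -1.0]]
wrist_force: [-0.9, 2.4, 4.0]
finger_gap: 0.0006
```

Key 3 is up. Next is key 4.

```bash
python3 -m jog '[{"travel":[0,0,2],"twist":0},{"travel":[0.8,-4.5,2],"twist":0},{"travel":[0.8,-4.5,2],"twist":0},{"travel":[0.8,-4.5,0.6],"twist":0},{"travel":[0.8,-4.5,0.25],"twist":0},{"travel":[0.8,-4.5,0.1],"twist":0},{"travel":[0.8,-4.5,0.05],"twist":0},{"travel":[0.8,-4.5,0.05],"twist":0}]';python3 -m jog '[{"travel":[0,0,0],"twist":0},{"travel":[0,0,0],"twist":0}]'
```

```text
time_s: 7.15
tool_pos: [0.5716, -0.2834, 0.0563]
orientation: [[0.985, 0.172, -0.0], [0.172, -0.985, 0.001], [-0.0, -0.001, -1.0]]
wrist_force: [-2.0, 0.9, 3.2]
finger_gap: 0.0002
time_s: 7.4
tool_pos: [0.5718, -0.2837, 0.0563]
orientation: [[0.985, 0.172, 0.0], [0.172, -0.985, 0.0], [0.001, -0.0, -1.0]]
wrist_force: [-1.6, 2.6, 2.8]
finger_gap: 0.0005
```

Key 4 is up as well. I return to key 2 and press it right down.

```bash
python3 -m jog '[{"travel":[0,0,2.2],"twist":0},{"travel":[-0.8,4.45,2.2],"twist":0},{"travel":[-1.6,8.87,2.2],"twist":0},{"travel":[-1.6,8.87,2.2],"twist":0},{"travel":[-1.6,8.87,0.5],"twist":0},{"travel":[-1.6,8.87,-0.2],"twist":0},{"travel":[-1.6,8.87,-0.2],"twist":0}]';python3 -m jog '[{"travel":[0,0,-0.2],"twist":0},{"travel":[0,0,-0.4],"twist":0},{"travel":[0,0,-0.55],"twist":0},{"travel":[0,0,-0.65],"twist":0},{"travel":[0,0,-0.65],"twist":0}]'
```

```text
time_s: 8.28
tool_pos: [0.5552, -0.1961, 0.053]
orientation: [[0.985, 0.171, -0.001], [0.171, -0.985, 0.001], [-0.001, -0.001, -1.0]]
wrist_force: [0.3, 0.7, -0.2]
finger_gap: 0.0003
time_s: 8.9
tool_pos: [0.5558, -0.1961, 0.0492]
orientation: [[0.985, 0.172, 0.0], [0.172, -0.985, -0.001], [0.0, 0.001, -1.0]]
wrist_force: [-2.8, 0.2, 6.9]
finger_gap: 0.0002
```

```bash
python3 -m jog '[{"travel":[0,0,-0.1],"twist":0},{"travel":[0,0,-0.2],"twist":0},{"travel":[0,0,-0.2],"twist":0}]';python3 -m jog '[{"travel":[0,0,0.5],"twist":0},{"travel":[0,0,1.0],"twist":0},{"travel":[0,0,3],"twist":0},{"travel":[0,0,3],"twist":0},{"travel":[0,0,3],"twist":0}]'; python3 -c "
from h import *
snap('wrist','pics/w2.png')"
```

```text
time_s: 9.28
tool_pos: [0.5558, -0.1961, 0.0482]
orientation: [[0.985, 0.172, 0.0], [0.172, -0.985, -0.001], [0.0, 0.001, -1.0]]
wrist_force: [-5.2, 1.1, 11.9]
finger_gap: 0.0003
time_s: 9.9
tool_pos: [0.5552, -0.1951, 0.075]
orientation: [[0.985, 0.172, -0.001], [0.172, -0.985, 0.0], [-0.001, -0.001, -1.0]]
wrist_force: [0.4, 0.9, -0.8]
finger_gap: 0.0004
```

View pics/w2.png

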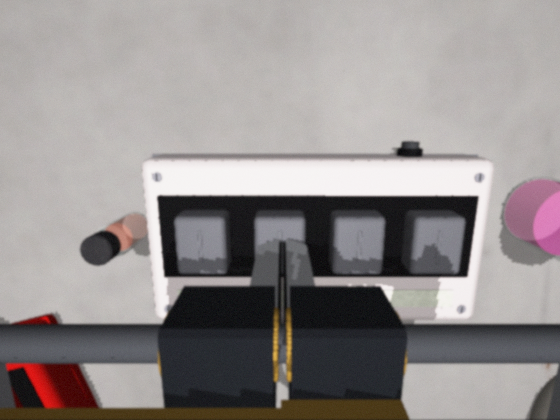

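The press reached the stop (48.2 mm, 12 N). The wrist view shows keys at (202,241), (280,225), (358,241) and (435,241), with the fingers over key 2. I retreat and check with the fixed cameras.

```bash
python3 -m jog '[{"travel":[0,0,5],"twist":0},{"travel":[0,0,10],"twist":0},{"travel":[-4,-4,12],"twist":0},{"travel":[-8,-8,12],"twist":0},{"travel":[-12,-12,12],"twist":0},{"travel":[-15,-17,12],"twist":0},{"travel":[-18,-21,12],"twist":0},{"travel":[-18,-21,12],"twist":0}]'
python3 - <<'E'
from h import *
import pickle
D=pickle.load(open("D.pkl","rb"));t=snap("top","pics/t2.png");s=snap("side","pics/s2.png")
f=lambda x,a,b,c,e,k:cv2.resize(cv2.cvtColor(x["frame"],cv2.COLOR_RGB2BGR)[a:b,c:e],None,fx=k,fy=k,interpolation=cv2.INTER_CUBIC)
up=np.hstack([f(D["side"],175,265,200,300,4),f(s,175,265,200,300,4)])
dn=np.hstack([f(D["top"],125,240,260,430,2.35),f(t,125,240,260,430,2.35)])[:,:796]
cv2.imwrite("pics/cmp.png",np.vstack([up[:,:dn.shape[1]],dn[:235]])[:600,:800])
print(readout.sense()["wrist_force"])
E
```

```text
time_s: 10.95
tool_pos: [0.3732, -0.4075, 0.1945]
orientation: [[0.986, 0.167, -0.001], [0.167, -0.986, 0.001], [-0.001, -0.001, -1.0]]
wrist_force: [0.2, 0.0, 0.1]
finger_gap: 0.0003
[-0.33409382  0.1385005   0.38760252]
```

View pics/cmp.png

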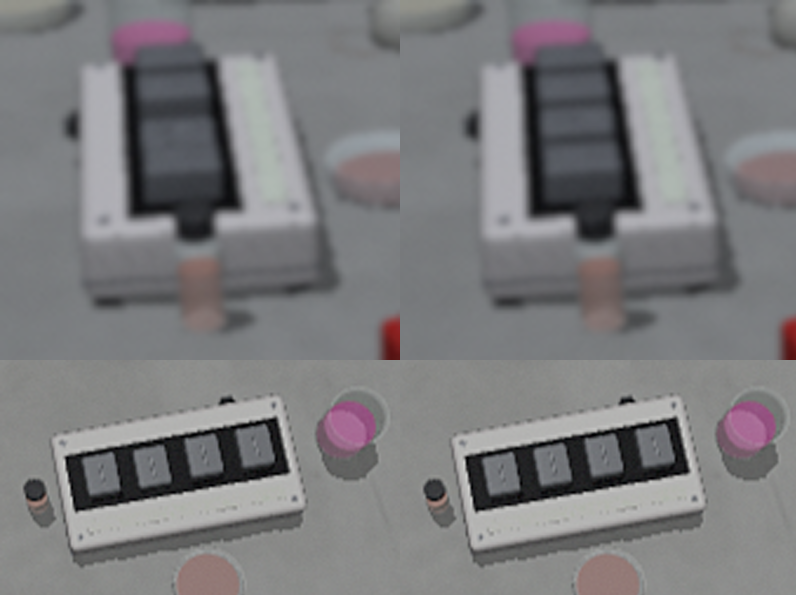

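The left half is before, the right half after. In the side view, key 2 sat low before (around (180,130)). Now all four keys stand at even heights (577,60)–(580,160). The vial, beaker and petri dish haven't moved.

```bash
python3 -c "
from workcell import ticket;print(ticket.hand_in())"
```

```text
the job is handed in; nothing more can be done
None
```

The latched key was key 2, the second from the left. It is now released and all four keys stand up. I handed the job in at about 11 s.

- **Taps, left to right:** keys 1, 3 and 4 gave way by about 2 mm at roughly 3 N (key 3 read up to 4 N), so they were up. Key 2 gave no force at 56 mm and resisted firmly at 52.0 mm. Its last reading was 5.8 N, slightly above the 5 N yield figure, with noise of about 1 N, but it did not move.
- **Release:** I pressed key 2 to its stop (48.2 mm, 12 N) and let go.
- **Final checks:** before and after pictures show key 2 risen level with the others. The vial, beaker and petri dish were where they started, and the arm was clear with the wrist force near zero. No check failed. The wrist camera put the keys up to about 6 mm from where the top camera did, which was within the margin on the key caps.

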